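# Set the cut-length stop on the saw bench

## Task

Set the length stop for the next cut: with a fingertip, push the red stop block along its rail until it drops into the notch beside the yellow tag and stays there by itself, then take the hand away. Only push the block from one side, do not pinch or grip it, and leave the tin, the jar and the screwdriver where they are.

Things in the scene. Friction and masses are not known exactly. Their poses are not given: they have to be found in the camera images.
- rail: the fixed stop rail. Origin under its centre on the work surface; its y axis runs along the rail, x points across it (roughly away from the robot), z up. Wooden base 170 x 460 x 12 mm reaching from x = -55 to +115 mm; on it an aluminium rail 36 mm wide and 380 mm long centred on x = 0, flat top at z = 34 mm, black end caps to z = 36 mm. The top is cut by four cross notches, each 12 mm wide, centred at y = -115, -60, +60 and +115 mm; each has one tag beside it
- stop (a joint): y of the red stop block's middle in the rail's frame, m, -0.15 to 0.15. It starts between the two inner notches. Sliding takes 2 to 5 N; a sprung ball under it drops 2.7 mm into a notch: within some 4 mm of a notch's middle the block is pulled in by itself and the push force dips. Leaving a notch takes 15 to 18 N: the block can be pushed on through it
- stop_top (a point): middle of the top of the red stop block (a white line across it). The block is 40 x 32 x 42 mm (x across the rail, y along it, z), its underside 35 mm and its top 77 mm above the work surface, with black rubber pads on its four upright faces (the push faces on +y and -y are flat, 32 mm wide, 38 mm high, 16 mm from its middle) and a small nose towards the tags. It only slides along the rail and cannot be lifted or turned
- tag_yellow: yellow plastic tag lying flat on the rail's wooden base, 50 x 28 x 4 mm (x, y, z), fixed. Origin at the centre of its underside, 68 mm to the +x side (away from the robot) of the rail's centre line and exactly level, along the rail, with the middle of one notch; axes parallel to the rail's. Which tag is at which notch differs from run to run. The yellow one marks the wanted notch
- tag_blue: blue plastic tag lying flat on the rail's wooden base, 50 x 28 x 4 mm (x, y, z), fixed. Origin at the centre of its underside, 68 mm to the +x side (away from the robot) of the rail's centre line and exactly level, along the rail, with the middle of one notch; axes parallel to the rail's. Which tag is at which notch differs from run to run
- tag_green: green plastic tag lying flat on the rail's wooden base, 50 x 28 x 4 mm (x, y, z), fixed. Origin at the centre of its underside, 68 mm to the +x side (away from the robot) of the rail's centre line and exactly level, along the rail, with the middle of one notch; axes parallel to the rail's. Which tag is at which notch differs from run to run
- tag_white: white plastic tag lying flat on the rail's wooden base, 50 x 28 x 4 mm (x, y, z), fixed. Origin at the centre of its underside, 68 mm to the +x side (away from the robot) of the rail's centre line and exactly level, along the rail, with the middle of one notch; axes parallel to the rail's. Which tag is at which notch differs from run to run
- tin_mid (a point): loose sample paint tin, 76 mm across, 54 mm high, point at its middle, half-way up; leave it alone
- jar_mid (a point): loose glass jar with an orange cap, 60 mm across, 60 mm high, point at its middle, half-way up; leave it alone
- driver_grip (a point): loose screwdriver with a green handle, 200 mm long, 26 mm thick, lying on the bench on the robot's side of the rail roughly parallel to it, 130 to 160 mm from its centre line; point on the handle, 40 mm from the screwdriver's middle; leave it alone

How it is judged:
At the end, for the whole second after the job is handed in: the red stop block rests, untouched and still, in the notch beside the yellow tag, its middle within 4 mm of the tag's middle measured along the rail (y of stop_top in the frame of tag_yellow between -0.004 and 0.004 m and velocity of joint stop between -0.005 and 0.005 m/s).
It fails at once if the stop block is pinched (fingers press on two opposite faces at once) ((contact force between the fingers and stop_c2 above 0.5 N and contact force between the fingers and stop_c3 above 0.5 N) or (contact force between the fingers and stop_c4 above 0.5 N and contact force between the fingers and stop_c5 above 0.5 N)).
It fails at once if the tin is shoved, tipped or lifted (moves more than 15 mm) (distance of tin_mid from where it was at the start of the episode above 0.015 m).
It fails at once if the jar is shoved, tipped or lifted (moves more than 15 mm) (distance of jar_mid from where it was at the start of the episode above 0.015 m).
It fails at once if the screwdriver is shoved, tipped or lifted (moves more than 15 mm) (distance of driver_grip from where it was at the start of the episode above 0.015 m).
It also fails if it takes over 48 s, if anything falls off the work surface, if the arm or the gripper's body presses on something with over 40 N, if the wrist force passes 120 N, or if a joint passes its speed limit or range.

## Robot

A 7-joint arm with a two-finger parallel gripper is mounted at the origin on the work surface. World frame = base frame: x ahead of the robot, y to its left, z up, the work surface at z = 0. Lengths are in m, angles in rad, forces in N, time in s.
With the tool pointing down it reaches from about 0.35 to 0.9 m from the base axis. Payload 8.1 kg.
Tool frame: the origin (TCP) lies at the very end of the fingers, on their centre line; the grasp point (between the pads) lies arm.grip_point_offset behind it (arm.grip_point_offset is the distance from the TCP to the grasp point, in m); x points along the fingers, z is the direction in which the jaws open and shut, and the axes are right-handed (so a half turn about x gives the same grasp; the last joint's range is limited). The gripper opens to 92 mm and grips with 3 to 60 N. Pads are 19 mm wide; open, the fingers measure 130 mm over their backs; the gripper's body (75 mm by 190 mm) begins 47 mm behind the grasp point.
Start: joints at [-1.204, 0.434, 0.025, 1.573, -0.012, 1.134, -0.075], TCP at [0.283, 0.557, 0.227] pointing down, gripper open.
Joint ranges: [-2.62, 2.62], [-0.44, 2.09], [-1.27, 1.32], [0.08, 2.57], [-1.32, 4.46], [0.12, 2], [-2.74, 2.74]. Speed limits (rad/s): [2.22, 2.22, 3.01, 3.01, 3.14, 3.14, 3.14].

## Interface

Orientations are given as [roll, pitch, yaw] about the fixed x, y, z axes, in that order (R = Rz(yaw) Ry(pitch) Rx(roll)).
In Python, from station import arm gives the robot as it stands. Calls block until the motion is done:
- arm.move_to(position, orientation): joint-space move of the TCP to a pose.
- arm.line_to(position, rot=None, speed=0.15): straight line of the TCP; rot=None keeps the orientation; speed is the mean speed in m/s.
- arm.set_joints(angles): joint-space move.
- arm.gripper_to(opening, squeeze=None): finger opening in m; squeeze is the grip in N (None keeps the last); returns when the fingers have stopped.
- arm.pause(seconds).
- arm.ik(position, orientation): joint angles nearest the present ones, or None.
- arm.capture(name): name is "scene" or "top" or "wrist"; returns the picture (480x640x3 uint8, red, green, blue); there is no depth.
- arm.camera_params(name): a dict with "fx", "fy", "cx", "cy" (pixels), "distortion" ([k1, k2, p1, p2, k3] as OpenCV has them; the pictures are not rectified), "world_to_cam" (4x4, takes a point from world to camera coordinates). Camera axes: x right, y up, looking along -z (the intrinsics and any distortion apply to the point x, -y, -z); pixel columns grow to the right and rows downward; lengths in m; the calibration is good to about 2 mm. A picture is of the moment at which its call begins: read the wrist's pose just before it. camera_params takes no time and is no camera call; for the wrist camera it gives the pose at the moment of the call.
A pose or a line that the arm cannot do raises arm.MotionError and nothing moves.
- arm.close_job(): hands the job in, once; it reports no verdict.
Trained networks look in the newest picture that a camera, given by its name, has taken for a name from the list of things; names that differ only in an ending like _2 or _b are one class to them, and where a whole thing is asked for, a point or a joint stands for the part that bears it (a point fixed in the world has none). Each returns a list of dicts, best first, with "score" (0 to 1); they miss things now and then, are a little off and sometimes report something else, mostly with a low value. They report only what shows in the picture. A call takes as long as a camera call.
- arm.boxes_of(camera, thing): "rect" ([left, top, right, bottom] in pixels, round what is visible of it).
- arm.spot_point(camera, thing): "pixel" ([row, column] in pixels: a listed point, or the origin of a listed thing).
Readings, each from a call of its own:
- arm.read_time_s(): time.
- arm.read_q(): joint angles.
- arm.read_dq(): joint speeds.
- arm.read_joint_torque(): joint torques, N m.
- arm.read_eef_pos(): TCP position.
- arm.read_tcp_rot(): TCP orientation.
- arm.read_force(): force on the tool from outside, world axes, zero at the start.
- arm.read_moment(): the same for the moment, N m.
- arm.read_gripper_width(): finger opening in m.
Only numpy, scipy, OpenCV 4.12 (cv2) and the standard library are available. Lean on these libraries where they do the work, as an engineer would, in place of code of your own. Each camera call takes 0.05 s, during which the arm holds its last target.

## Working session

There is one attempt and no reset: what is moved stays moved. The work goes in short steps, each a Python script; the robot and the scene stay as the last script left them, time stands still between calls to the robot, and variables do not carry over. Pictures are saved under pics/ and viewed, and the job is handed in when it is done.

```bash
mkdir -p pics; ls; cat > h.py <<'E'
import numpy as np, cv2
from station import arm
def save(cam,name):
    im=arm.capture(cam); cv2.imwrite(f'pics/{name}.png',im[:,:,::-1]); return im
def ray(cam,rc,P=None):
    P=P or arm.camera_params(cam)
    K=np.array([[P['fx'],0,P['cx']],[0,P['fy'],P['cy']],[0,0,1.]])
    u=cv2.undistortPoints(np.array([[[rc[1],rc[0]]]],float),K,np.array(P['distortion'],float))[0,0]
    T=np.array(P['world_to_cam']); R=T[:3,:3]; t=T[:3,3]
    return -R.T@t, R.T@np.array([u[0],-u[1],-1.])
def onz(cam,rc,z,P=None):
    o,d=ray(cam,rc,P); return o+d*(z-o[2])/d[2]
E
python3 - <<'E'
from h import *
for c in ['top','scene']:
    save(c,c+'0')
    for n,z in [('rail',0),('stop_top',.077),('tag_yellow',.012),('tag_blue',.012),('tag_green',.012),('tag_white',.012),('tin_mid',.027),('jar_mid',.03),('driver_grip',.013)]:
        for r in arm.spot_point(c,n)[:2]:
            print(c,n,round(r['score'],2),np.round(r['pixel'],1),onz(c,r['pixel'],z).round(4))
print(arm.read_time_s(),arm.read_tcp_rot(),arm.grip_point_offset,arm.read_gripper_width())
E
```

```text
pics
top rail 0.75 [298.2 349.5] [ 0.4748 -0.046   0.    ]
top stop_top 0.76 [300.2 368.9] [ 0.4728 -0.0693  0.077 ]
top tag_yellow 0.91 [233.1 289. ] [0.5807 0.0545 0.012 ]
top tag_yellow 0.66 [244.5 322.8] [ 0.5623 -0.0013  0.012 ]
top tag_blue 0.78 [261.6 396.2] [ 0.5349 -0.1221  0.012 ]
top tag_blue 0.23 [300.9 373. ] [ 0.4707 -0.0834  0.012 ]
top tag_green 0.9 [274.2 430.2] [ 0.5146 -0.1778  0.012 ]
top tin_mid 0.87 [222.3 472. ] [ 0.599  -0.2444  0.027 ]
top jar_mid 0.55 [188.7 325.6] [ 0.6519 -0.005   0.03  ]
top driver_grip 0.86 [370.7 315.2] [0.3603 0.0098 0.013 ]
top driver_grip 0.73 [245.6 319.5] [0.5603 0.0042 0.013 ]
scene rail 0.98 [236.  280.4] [ 0.4756 -0.0447  0.    ]
scene stop_top 0.59 [213.  257.1] [ 0.4754 -0.0746  0.077 ]
scene tag_yellow 0.76 [266.5 352.4] [0.5754 0.0511 0.012 ]
scene tag_blue 0.9 [271.6 241.2] [ 0.5321 -0.1214  0.012 ]
scene tag_green 0.8 [269.1 207.2] [ 0.5115 -0.1727  0.012 ]
scene tin_mid 0.86 [322.2 165. ] [ 0.5919 -0.2425  0.027 ]
scene jar_mid 0.8 [312.4 334.1] [ 0.6507 -0.0031  0.03  ]
scene jar_mid 0.41 [322.9 162.9] [ 0.5937 -0.2447  0.03  ]
scene driver_grip 0.72 [172.8 289.8] [0.3521 0.0041 0.013 ]
1.0 [-0.9589791   1.5707445   0.14195645] 0.0188 0.09225722582302313
```

View pics/top0.png

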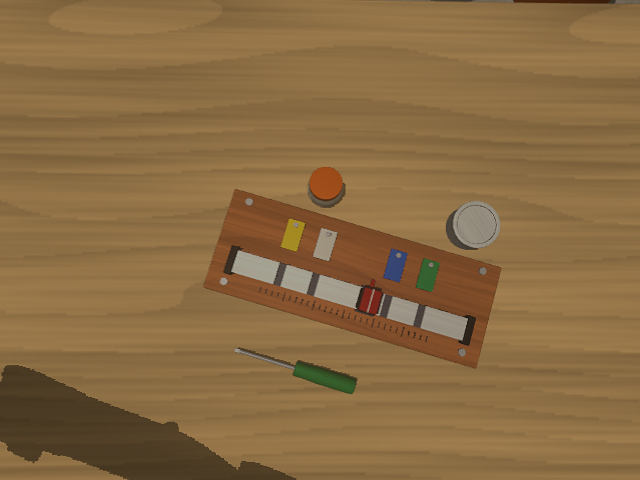

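View pics/scene0.png

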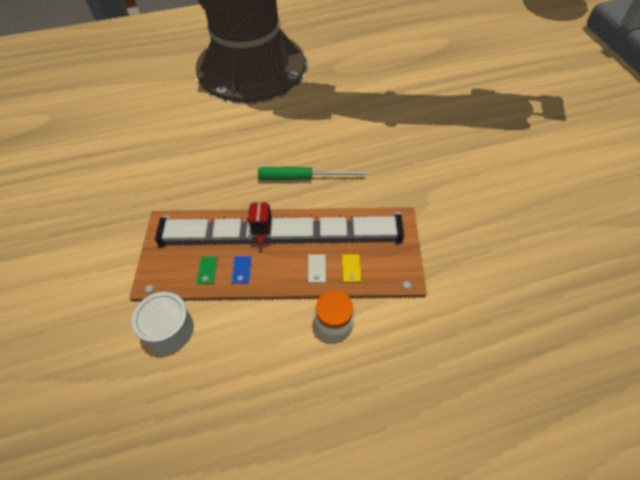

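The yellow tag marks the leftmost notch: pixel (row 234, col 292) in the top picture, +y end. The white tag is the next one in. The block sits just left of the blue notch, at (300, 369). I'll fit the rail pose from both cameras.

```bash
cat >> h.py <<'E'
def proj(P,X):
    K=np.array([[P['fx'],0,P['cx']],[0,P['fy'],P['cy']],[0,0,1.]])
    T=np.array(P['world_to_cam']); c=T[:3,:3]@np.asarray(X)+T[:3,3]
    q,_=cv2.projectPoints(np.array([[c[0],-c[1],-c[2]]]),np.zeros(3),np.zeros(3),K,np.array(P['distortion'],float))
    return q[0,0][::-1]
E
cat > fit.py <<'E'
from h import *
from scipy.optimize import least_squares
ty={'yellow':.115,'white':.06,'blue':-.06,'green':-.115}
cams=['top','scene']; P={c:arm.camera_params(c) for c in cams}
O=[]
for c in cams:
    im=cv2.cvtColor(cv2.imread(f'pics/{c}0.png'),cv2.COLOR_BGR2HSV).astype(int)
    H,S,V=im[...,0],im[...,1],im[...,2]
    m={'yellow':(abs(H-27)<5)&(S>190)&(V>110),'blue':(abs(H-115)<12)&(S>120),'green':(abs(H-65)<12)&(S>120),'white':(S<60)&(V>130)}
    for n,mm in m.items():
        k,l,st,ce=cv2.connectedComponentsWithStats(mm.astype(np.uint8))
        # nearest to guess
        g={'top':dict(yellow=(234,292),white=(244,325),blue=(265,396),green=(275,428)),'scene':dict(yellow=(268,351),white=(268,317),blue=(270,242),green=(270,207))}[c][n]
        i=min((i for i in range(1,k) if st[i,4]>80),key=lambda i:np.hypot(ce[i][1]-g[0],ce[i][0]-g[1]))
        print(c,n,ce[i][::-1].round(1),st[i])
        O.append((c,np.array([.068,ty[n],.016]),ce[i][::-1]))
def w(p,X): 
    cs,s=np.cos(p[2]),np.sin(p[2]); return np.array([p[0]+cs*X[0]-s*X[1],p[1]+s*X[0]+cs*X[1],X[2]])
for sel in (['top'],['scene'],cams):
    f=lambda p:np.concatenate([proj(P[c],w(p,X))-o for c,X,o in O if c in sel])
    r=least_squares(f,[.475,-.045,-.277],x_scale=[.01,.01,.1]); print(sel,r.x.round(4),r.fun.round(1))
    p=r.x
    for c,px in (('top',(300.2,368.9)),('scene',(213,257.1))):
        d=onz(c,px,.077)[:2]-p[:2]; cs,s=np.cos(p[2]),np.sin(p[2]); print(c,'stop x,y',(cs*d[0]+s*d[1]).round(4),(-s*d[0]+cs*d[1]).round(4))
E
python3 fit.py
```

```text
top yellow [235.2 292.4] [281 219  24  32 459]
top blue [265.7 394.8] [384 249  23  33 446]
top green [275.3 427.1] [416 259  23  33 448]
top white [244.4 324.7] [313 228  24  33 471]
scene yellow [267.5 350.9] [342 254  19  28 442]
scene blue [269.  241.2] [232 257  19  26 379]
scene green [268.9 206.8] [197 257  20  27 375]
scene white [268.1 316.3] [308 255  17  27 443]
['top'] [ 0.4796 -0.0425 -0.2843] [-0.2 -0.1 -0.   0.1  0.   0.2  0.2 -0.2]
top stop x,y 0.001 -0.0276
scene stop x,y 0.0049 -0.032
['scene'] [ 0.4811 -0.0436 -0.2869] [ 0.2  0.1 -0.3 -0.1  0.2 -0.2 -0.2  0.2]
top stop x,y -0.0007 -0.0271
scene stop x,y 0.0033 -0.0314
['top', 'scene'] [ 0.4803 -0.0431 -0.2853] [-0.7  0.3 -0.4  0.5 -0.3  0.6 -0.2  0.2 -0.4  0.3 -0.7  0.2 -0.2  0.1
 -0.7  0.4]
top stop x,y 0.0002 -0.0273
scene stop x,y 0.0042 -0.0316
```

```bash
cat >> h.py <<'E'
from scipy.spatial.transform import Rotation as Ro
p=np.array([.4803,-.0431,-.2853]); cs,sn=np.cos(p[2]),np.sin(p[2])
ey=np.array([-sn,cs,0])
def W(x,y,z): return np.array([p[0]+cs*x-sn*y,p[1]+sn*x+cs*y,z])
def toR(q): 
    d=np.array(q)[:2]-p[:2]; return np.array([cs*d[0]+sn*d[1],-sn*d[0]+cs*d[1],q[2]])
def ori(s):
    x=np.array([0,0,-1.]); z=s*np.array([cs,sn,0]); y=np.cross(z,x)
    return Ro.from_matrix(np.c_[x,y,z]).as_euler('xyz')
E
python3 - <<'E' 2>&1 | grep -v -i warn
from h import *
best=None
for s in (1,-1):
    print(s,[None if (q:=arm.ik(W(0,y,z),ori(s))) is None else np.round(q,2) for y,z in ((-.1,.2),(-.1,.045),(.09,.045))])
print(Ro.from_euler('xyz',arm.read_tcp_rot()).as_matrix().round(2))
E
```

```text
1 [array([-0.52,  0.27,  0.89,  2.02, -0.25,  0.97,  0.21]), array([-0.33,  0.53,  0.7 ,  2.17, -0.58,  0.64,  0.5 ]), array([-0.54,  0.52,  0.48,  2.08, -0.39,  0.63, -0.08])]
-1 [array([ 1.  ,  0.41, -1.06,  1.91,  0.4 ,  1.06,  2.64]), array([-0.57,  0.74,  1.15,  2.18, -0.94,  0.86, -2.24]), array([-0.06,  0.49, -0.17,  2.04,  0.14,  0.62,  2.53])]
[[ 0.   -0.89  0.45]
 [ 0.    0.45  0.89]
 [-1.   -0.    0.  ]]
```

```bash
python3 - <<'E' 2>&1 | grep -v -i warn
from h import *
arm.gripper_to(0.0,20)
arm.move_to(W(0,-.09,.2),ori(1))
arm.line_to(W(0,-.09,.047),speed=.12)
print(arm.read_time_s(),toR(arm.read_eef_pos()).round(4),arm.read_gripper_width(),np.round(arm.read_force(),1),np.round(arm.read_q(),2))
save('scene','s1');save('top','t1')
E
```

```text
6.375 [ 0.0004 -0.09    0.0475] 7.115164487602241e-05 [ 0.4 -0.1  0.3] [-0.32  0.51  0.65  2.16 -0.53  0.63  0.43]
```

View pics/s1.png

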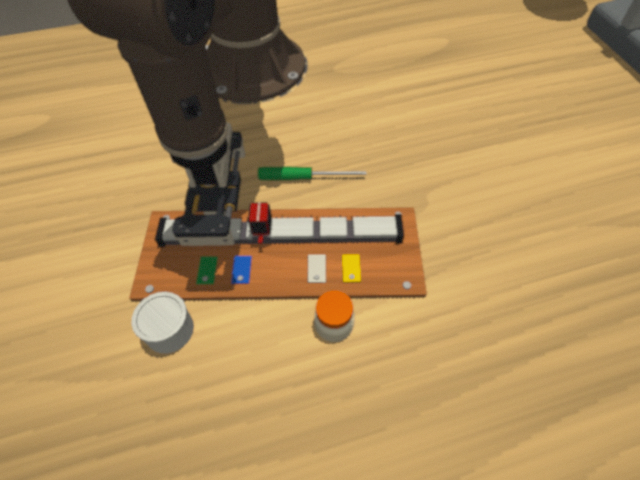

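The fingers are down on the rail behind the block, at about col 240, with the block at col 259. Nothing else is touched. Now I'll push in steps.

```bash
cat >> h.py <<'E'
def step(y,v):
    arm.line_to(W(0,y,.047),speed=v)
    e=toR(arm.read_eef_pos()); f=np.array(arm.read_force()); print('cmd %.4f tcp %.4f x %.4f z %.4f Fy %.1f |F| %.1f t %.2f'%(y,e[1],e[0],e[2],f@ey,np.linalg.norm(f),arm.read_time_s())); return f@ey
E
python3 - <<'E' 2>&1 | grep -v -i warn
from h import *
for y in (-.062,-.056,-.05,-.04,-.02,0,.015): step(y,.05)
for y in np.arange(.018,.0341,.002): step(y,.02)
save('top','t2')
for r in arm.spot_point('top','stop_top')[:2]: print(r['score'],toR(onz('top',r['pixel'],.077)))
E
```

```text
cmd -0.0620 tcp -0.0620 x -0.0001 z 0.0470 Fy -0.6 |F| 0.7 t 7.18
cmd -0.0560 tcp -0.0557 x -0.0000 z 0.0470 Fy -0.2 |F| 0.3 t 7.45
cmd -0.0500 tcp -0.0495 x -0.0000 z 0.0470 Fy -0.7 |F| 0.9 t 7.72
cmd -0.0400 tcp -0.0395 x 0.0000 z 0.0470 Fy 0.6 |F| 1.3 t 8.07
cmd -0.0200 tcp -0.0199 x -0.0000 z 0.0470 Fy -1.0 |F| 1.0 t 8.62
cmd 0.0000 tcp 0.0004 x 0.0000 z 0.0470 Fy 0.6 |F| 1.1 t 9.17
cmd 0.0150 tcp 0.0153 x -0.0000 z 0.0470 Fy -0.1 |F| 0.2 t 9.62
cmd 0.0180 tcp 0.0179 x 0.0000 z 0.0470 Fy -3.0 |F| 3.1 t 9.92
cmd 0.0200 tcp 0.0200 x 0.0000 z 0.0470 Fy -2.4 |F| 2.6 t 10.17
cmd 0.0220 tcp 0.0221 x -0.0000 z 0.0470 Fy -1.8 |F| 2.0 t 10.42
cmd 0.0240 tcp 0.0242 x -0.0000 z 0.0470 Fy -2.5 |F| 3.0 t 10.67
cmd 0.0260 tcp 0.0268 x 0.0000 z 0.0470 Fy -0.9 |F| 1.0 t 10.92
cmd 0.0280 tcp 0.0284 x -0.0000 z 0.0470 Fy -0.6 |F| 0.8 t 11.17
cmd 0.0300 tcp 0.0302 x 0.0000 z 0.0470 Fy -0.2 |F| 0.5 t 11.42
cmd 0.0320 tcp 0.0321 x 0.0000 z 0.0470 Fy -0.6 |F| 1.2 t 11.67
cmd 0.0340 tcp 0.0332 x -0.0000 z 0.0470 Fy -5.0 |F| 5.7 t 11.92
```

View pics/t2.png

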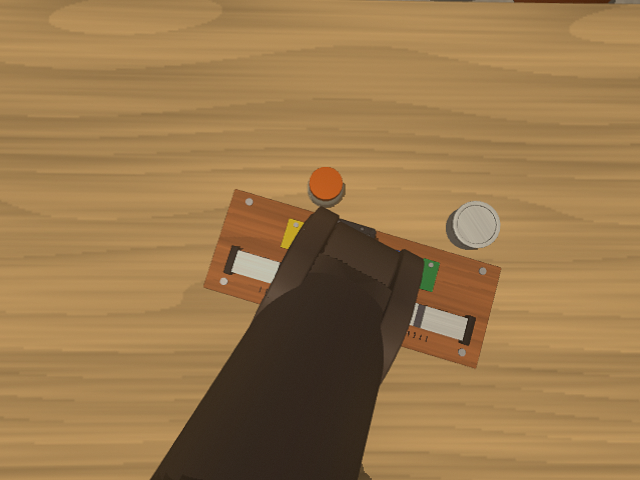

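The arm hides the block in the top view. I'll check the scene camera before pushing through.

```bash
python3 - <<'E' 2>&1 | grep -v -i warn
from h import *
save('scene','s2')
for r in arm.spot_point('scene','stop_top')[:2]: print(r['score'],r['pixel'],toR(onz('scene',r['pixel'],.077)))
E
```

```text
0.72 [211.0, 316.9] [0.0016037  0.06173464 0.077     ]
```

View pics/s2.png

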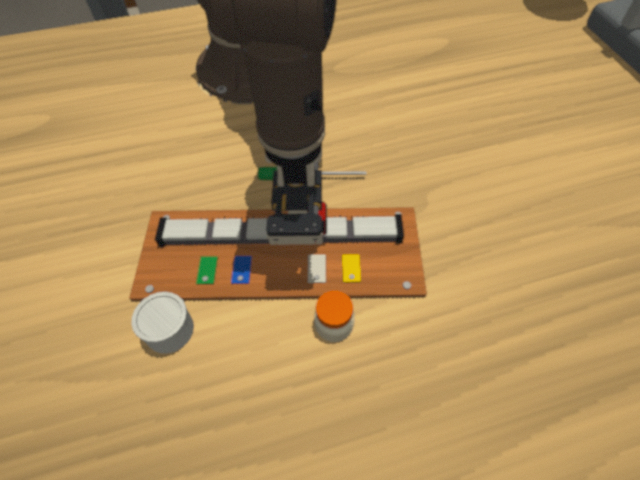

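The red block shows right at the white tag (col ~322), so it is in the +60 notch. The force signature agrees. Seated contact was at TCP ≈ 0.0325, so I expect pull-in at about 0.081 and contact at 0.0875 for the target. Pushing through now.

```bash
python3 - <<'E' 2>&1 | grep -v -i warn
from h import *
for y in (.036,.038,.040,.042,.044): step(y,.02)
for y in (.052,.060,.068,.073): step(y,.04)
for y in np.arange(.075,.0831,.001): f=step(y,.02)
save('scene','s3')
for r in arm.spot_point('scene','stop_top')[:2]: print(r['score'],r['pixel'],toR(onz('scene',r['pixel'],.077)))
E
```

```text
cmd 0.0360 tcp 0.0340 x -0.0000 z 0.0470 Fy -10.3 |F| 10.7 t 12.37
cmd 0.0380 tcp 0.0354 x -0.0000 z 0.0470 Fy -12.1 |F| 12.6 t 12.62
cmd 0.0400 tcp 0.0399 x -0.0000 z 0.0470 Fy -2.4 |F| 3.3 t 12.87
cmd 0.0420 tcp 0.0425 x -0.0000 z 0.0470 Fy -0.4 |F| 1.4 t 13.12
cmd 0.0440 tcp 0.0443 x -0.0000 z 0.0470 Fy -1.7 |F| 1.8 t 13.37
cmd 0.0520 tcp 0.0527 x 0.0000 z 0.0470 Fy 0.0 |F| 0.8 t 13.72
cmd 0.0600 tcp 0.0605 x 0.0000 z 0.0470 Fy -0.8 |F| 0.8 t 14.07
cmd 0.0680 tcp 0.0684 x 0.0000 z 0.0470 Fy 0.1 |F| 1.1 t 14.42
cmd 0.0730 tcp 0.0734 x 0.0000 z 0.0470 Fy -0.4 |F| 1.2 t 14.69
cmd 0.0750 tcp 0.0752 x 0.0000 z 0.0470 Fy -1.0 |F| 1.1 t 14.94
cmd 0.0760 tcp 0.0756 x 0.0000 z 0.0470 Fy -4.0 |F| 4.4 t 15.19
cmd 0.0770 tcp 0.0766 x -0.0000 z 0.0470 Fy -5.7 |F| 6.1 t 15.44
cmd 0.0780 tcp 0.0779 x -0.0000 z 0.0470 Fy -3.8 |F| 4.3 t 15.69
cmd 0.0790 tcp 0.0790 x -0.0000 z 0.0470 Fy -4.8 |F| 5.6 t 15.94
cmd 0.0800 tcp 0.0803 x -0.0000 z 0.0470 Fy -3.8 |F| 4.3 t 16.19
cmd 0.0810 tcp 0.0817 x -0.0000 z 0.0470 Fy -0.8 |F| 0.8 t 16.44
cmd 0.0820 tcp 0.0827 x 0.0000 z 0.0470 Fy -0.4 |F| 0.4 t 16.69
cmd 0.0830 tcp 0.0833 x 0.0000 z 0.0470 Fy -0.4 |F| 0.8 t 16.94
0.51 [210.7, 346.6] [0.00170638 0.10817432 0.077     ]
```

View pics/s3.png

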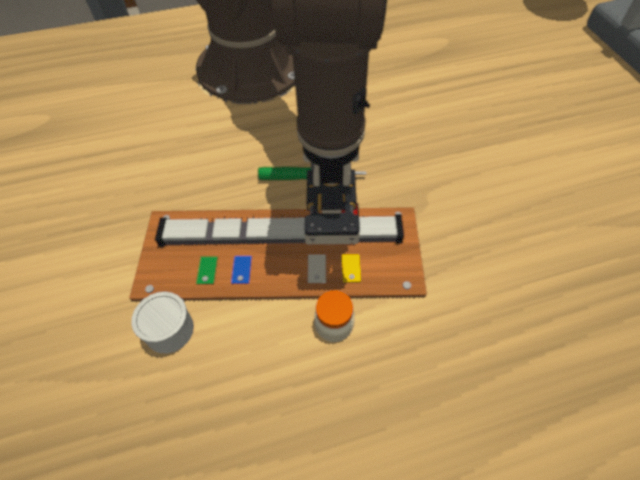

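The force dip came at TCP 0.0815, as predicted. I'll close to 0.086, which should meet no force if the block is seated, then withdraw and look.

```bash
python3 - <<'E' 2>&1 | grep -v -i warn
from h import *
for y in (.0845,.086): step(y,.02)
step(.05,.08)
arm.line_to(W(0,.05,.2),speed=.15)
arm.move_to([.283,.45,.25],arm.read_tcp_rot())
print(arm.read_time_s())
for c in('scene','top'):
    save(c,c+'4')
    for n,z in [('stop_top',.077),('tag_yellow',.016),('tin_mid',.027),('jar_mid',.03),('driver_grip',.013)]:
        for r in arm.spot_point(c,n)[:1]: 
            w=onz(c,r['pixel'],z); print(c,n,round(r['score'],2),np.round(r['pixel'],1),w.round(4),toR(w).round(4))
E
```

```text
cmd 0.0845 tcp 0.0847 x 0.0000 z 0.0470 Fy 0.2 |F| 0.8 t 17.29
cmd 0.0860 tcp 0.0861 x -0.0000 z 0.0470 Fy -0.2 |F| 0.5 t 17.54
cmd 0.0500 tcp 0.0498 x 0.0001 z 0.0471 Fy 0.2 |F| 1.2 t 18.14
21.1083
scene stop_top 0.82 [213.8 350.3] [0.5198 0.0638 0.077 ] [0.0078 0.1137 0.077 ]
scene tag_yellow 0.71 [268.9 350.7] [0.5809 0.0463 0.016 ] [0.0714 0.1141 0.016 ]
scene tin_mid 0.95 [322.3 164.3] [ 0.5918 -0.2434  0.027 ] [ 0.1633 -0.1609  0.027 ]
scene jar_mid 0.58 [314.4 334. ] [ 0.6536 -0.0042  0.03  ] [0.1554 0.0861 0.03  ]
scene driver_grip 0.67 [172.9 289.7] [0.3523 0.0039 0.013 ] [-0.136  0.009  0.013]
top stop_top 0.72 [270.4 279.1] [0.5165 0.0655 0.077 ] [0.0042 0.1144 0.077 ]
top tag_yellow 0.97 [236.7 294.3] [0.5744 0.0455 0.016 ] [0.0653 0.1115 0.016 ]
top tin_mid 0.66 [227.3 474.5] [ 0.5908 -0.2483  0.027 ] [ 0.1638 -0.1658  0.027 ]
top jar_mid 0.84 [187.5 324.7] [ 0.6539 -0.0035  0.03  ] [0.1554 0.0869 0.03  ]
top driver_grip 0.68 [373.5 317.7] [0.3559 0.0058 0.013 ] [-0.1331  0.0119  0.013 ]
```

```bash
python3 -c "
import cv2
a=cv2.imread('pics/top4.png')[190:340,210:410];cv2.imwrite('pics/t4c.png',cv2.resize(a,None,fx=4,fy=4,interpolation=cv2.INTER_CUBIC))"
```

```text
(no output)
```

View pics/t4c.png

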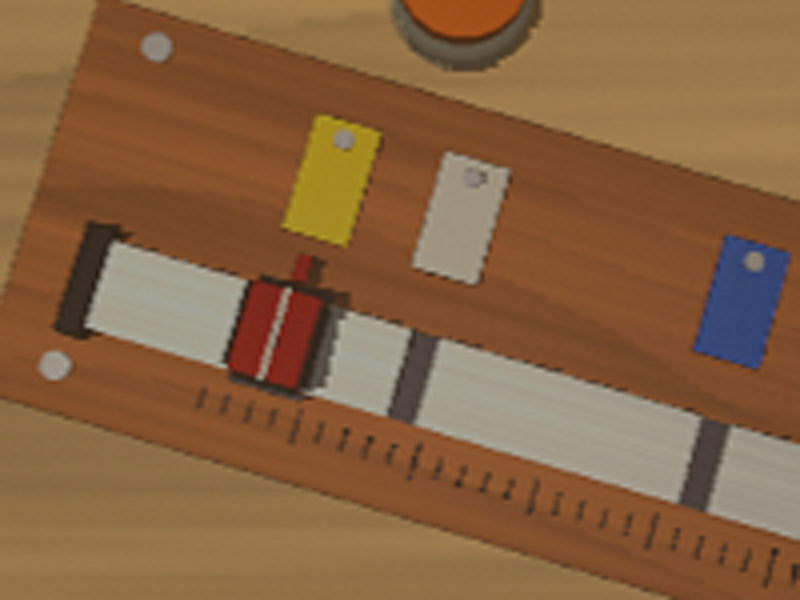

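View pics/scene4.png

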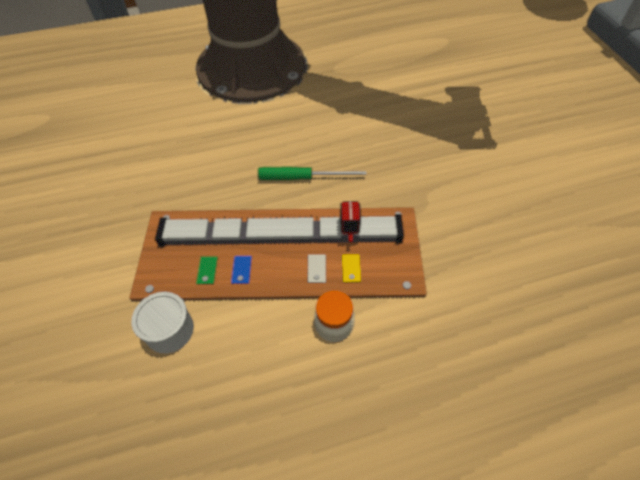

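Both views show the block covering the notch at the yellow tag (scene col 350 for both the block and the tag), at y ≈ 0.114 against 0.115. The arm is clear and the loose items haven't moved. Handing in.

```bash
python3 -c "
from station import arm
arm.close_job(); print(arm.read_time_s())"
```

```text
the job is handed in; nothing more can be done
the job is handed in; nothing more can be done
```

The red stop block is in the notch beside the yellow tag, the hand is clear, and the job is handed in. No verdict was reported.

**What I did:** I closed the gripper and pushed the block from its -y side only. It went through the notch at the white tag, which took at least 12 N, and on to the yellow tag's notch. I stopped when the push force dipped and withdrew before making contact again.

**Last checks:**
- **Block position:** after I withdrew, the block was measured at y ≈ 0.1137 (scene camera) and 0.1144 (top camera). The notch is at 0.115, and the tolerance is 4 mm.
- **Seated by itself:** after the dip the finger went another 4 mm or so with no force on it, so the block had dropped in by itself.
- **Tin, jar and screwdriver:** the scene camera put all three within about 3 mm of where they started. The top camera put the tin about 9 mm off, but the scene camera shows it unmoved and the arm never came near it, so I take that as detector error.
- **Other disagreement:** the top camera's detector put the yellow tag at y = 0.1115. That is about 3.5 mm from the position I fitted from both cameras, and I trusted the fit.
- **Time and force:** the clock read about 21 s of the 48 s allowed, just before the final pictures. The highest wrist force I read was 12.6 N.

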